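# Lift the locked stay and shut the sample drawer

### The arm

A 6-joint arm with a two-finger parallel gripper is mounted at the origin on the work surface. World frame = base frame: x ahead of the robot, y to its left, z up, the work surface at z = 0. Lengths are in m, angles in degrees, forces in N, time in s.
With the tool pointing down it reaches from about 0.4 to 0.825 m from the base axis. Payload 7 kg.
Tool frame: the origin (TCP) lies midway between the tips of the shut fingers; the grasp point (between the pads) lies 19 mm behind it; z points along the fingers, x is the direction in which the jaws open and shut, and the axes are right-handed (so a half turn about z gives the same grasp; the last joint's range is limited). The gripper opens to 88 mm and grips with 3 to 60 N. Pads are 19 mm wide; open, the fingers measure 130 mm over their backs; the gripper's body (78 mm by 193 mm) begins 47 mm behind the grasp point.
Start: joints at [-54.368, 20.546, 0.682, 0, -70.136, -16.507], TCP at [0.221, -0.638, 0.227] pointing down, gripper open.
Joint ranges: [-176.03, 176.03], [-82.01, 121.73], [-58.28, 71.71], [-173.87, 95.51], [-174.79, -0.11], [-173.66, 173.66]. Speed limits (degrees/s): [136.94, 136.94, 172.46, 180, 180, 180].

### API

Orientations are given as [roll, pitch, yaw] about the fixed x, y, z axes, in that order (R = Rz(yaw) Ry(pitch) Rx(roll)).
In Python, from plant import * gives the robot as it stands. The module is installed in compiled form; this text tells all that it offers.
- The arm moves only by the shell command python3 -m pendant 'ROWS' [OPENING]. ROWS is JSON, a list that holds one entry, the list of rows, each a list of 6 numbers: the shift along the world's x, y, z in mm, then the turn, a rotation vector about the world's x, y, z in degrees. A call has 1 to 10 rows; each row is the pose to reach, as a shift and turn from the pose commanded when the call began; what a row does not reach only later rows make up. A row lasts 1/8 s, in which the tool goes at most 62.5 mm and 10.7 degrees, less where a joint would pass 70% of its speed; a pose out of reach is approached as far as the arm can. A call with a gripper value outside its range is refused whole. OPENING is the closure, from -1 (fully open) to 1 (shut), set as the call begins (- or left out, the last holds). The fingers move at their own pace and stop on an object; the grip force is fixed at half the most. Time passes only in rows, so rows that repeat a pose let the fingers close. It gives the time, the measured TCP pose, the force and the opening at its end, in the units of the state.
- get_obs(): the state, without advancing time (a new reading comes with each control period).
- snapshot(name): name is "scene" or "top" or "wrist"; returns a dict with "pixels" (400x640x3 uint8, red, green, blue), "depth" (400x640 float32, m along the optical axis (not along the pixel's ray), 0 where there is no reading), "fx", "fy", "cx", "cy" (pixels), "dist" ([k1, k2, p1, p2, k3] as OpenCV has them; the pictures are not rectified), "pose" (4x4, takes a point from camera to world coordinates); the wrist camera has in their place "tool_from_camera" (4x4, takes a point from camera to tool coordinates, whose origin is the TCP and whose axes are the tool frame's). Camera axes: x right, y down, z forward; pixel columns grow to the right and rows downward; lengths in m; the calibration is good to about 2 mm. A picture is of the moment at which its call begins: read the wrist's pose just before it.
- close_job(): hands the job in, once; it reports no verdict.
The state is a dict: "clock": time; "joint_pos": joint angles; "qvel": joint speeds; "tau": joint torques, N m; "tool_pos": TCP position; "orientation": TCP orientation; "force": force on the tool from outside, world axes, zero at the start; "moment": the same for the moment, N m; "opening": finger opening in m.
Only numpy, scipy, OpenCV 4.12 (cv2) and the standard library are available. Lean on these libraries where they do the work, as an engineer would, in place of code of your own. Each camera call takes 0.05 s, during which the arm holds its last target. There are 200 camera calls.

### The job

The sample drawer on the lab bench is held open by its locked stay, the long steel bar with a knob by the lid's hinge side. Swing that stay up by its knob until it stands upright and leave it standing, then push the drawer fully home. Leave the similar, shorter catch on the lid's free edge lying as it is.

Things in the scene. Friction and masses are not known exactly. Their poses are not given: they have to be found in the camera images.
- unit: Low white fixed drawer unit, 200 deep (x), 220 wide (y), 80 mm high; on it a grey lid (top at 87 mm) hinged along the +y edge by three steel knuckles. Origin under its centre at bench level; z up, -x its front, +y the lid's hinge side. All positions here are x, y, z in mm in this frame. Loose bottles and a beaker stand beside it, 190 mm or more from its mid-plane.
- stay (a joint): Stay angle, rad: 0 lying, hook locking the drawer; 1.57 upright; stop 1.75. Stiff hinge, stays where left, 1 to 2 N at the knob. Pin along y at (-80, 70, 88); steel bar 14 wide to the front, ending in a hook down at x -178. Grey knob on a post: cylinder along y, diameter 18, length 24, centre (-160, 70, 118) at angle 0; it swings up, then to +x, about the pin.
- drawer (a joint): How far the drawer is out, m: 0 fully home, most 0.11, starts at 0.085 to 0.1. Stays where left; 2 to 4 N push it slowly. Stay down: it stops at the hook near 0.08. Front: flat white panel, y -110 to 110, 14 thick, 8 to 68 mm high, nothing sticking out; its outer face is at x = -114 mm when home, farther to -x by this value when open.
- catch (a joint): Angle of the lid catch, rad: 0 lying back over the lid's free (-y) edge, as it starts and must stay; grows as it is swung up. A steel bar shorter than the stay with the same grey knob, knob centre at (50, -90, 124) mm in the unit's frame.

How it is judged:
By the outcome, as a careful person would: the job done as asked, in the order asked, and still so for the second after the job is handed in, with the robot touching nothing.
It also fails if it takes over 48 s, if anything falls off the work surface, if the arm or the gripper's body presses on something with over 40 N, if the wrist force passes 120 N, or if a joint passes its speed limit or range.

## Working session

There is one attempt and no reset: what is moved stays moved. The work goes in short steps, Python scripts to look and compute and a shell command to move; the robot and the scene stay as the last step left them, time stands still between calls to the robot, and variables do not carry over. Pictures are saved under pics/ and viewed, about 8 in all and at most 12, crops included, and the job is handed in when it is done.

```bash
mkdir -p pics
cat > h.py <<'E'
from plant import *
import numpy as np, cv2
def snap(n,f):
    o=get_obs(); s=snapshot(n); cv2.imwrite('pics/'+f+'.png',s['pixels'][:,:,::-1]); np.save('pics/'+f+'.npy',{**s,'obs':o},allow_pickle=True); return s,o
def load(f): return np.load('pics/'+f+'.npy',allow_pickle=True).item()
def pts(s,uv,depth=None):
    uv=np.array(uv,float).reshape(-1,1,2)
    K=np.array([[s['fx'],0,s['cx']],[0,s['fy'],s['cy']],[0,0,1]])
    r=cv2.undistortPoints(uv,K,np.array(s['dist'])).reshape(-1,2)
    z=np.array([s['depth'][int(v),int(u)] for u,v in uv[:,0]])
    P=np.c_[r*z[:,None],z,np.ones(len(z))]
    return (np.array(s['pose'])@P.T).T[:,:3]
E
python3 - <<'E'
from h import *
a,o=snap('scene','s1'); b,_=snap('top','t1'); print(o)
cv2.imwrite('pics/both.png',cv2.resize(np.vstack([a['pixels'],b['pixels']])[:,:,::-1],(480,600)))
E
```

```text
{'clock': 0.0, 'joint_pos': array([-5.43682109e+01,  2.05919356e+01,  6.35954600e-01, -1.97031331e-02,
       -7.01338321e+01, -1.65055630e+01]), 'qvel': array([-0.07010583,  0.01103354,  0.03432175, -0.02169584,  0.00441508,
       -0.01336277]), 'tau': array([-3.76070716e-05, -5.82720244e+01,  2.93048662e+01,  6.99722528e+00,
        6.72475944e-03, -1.51710210e-04]), 'tool_pos': array([ 0.22098066, -0.63731965,  0.22563489]), 'orientation': array([-1.79992240e+02, -9.13748803e-02,  1.09119510e+02]), 'force': array([ 0.29009594, -0.60631888,  0.2594192 ]), 'moment': array([ 0.00241337,  0.02303523, -0.01077081]), 'opening': 0.08782805977927764}
```

View pics/t1.png

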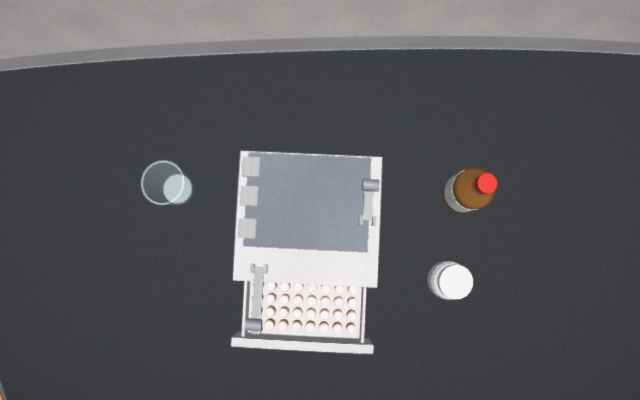

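View pics/s1.png

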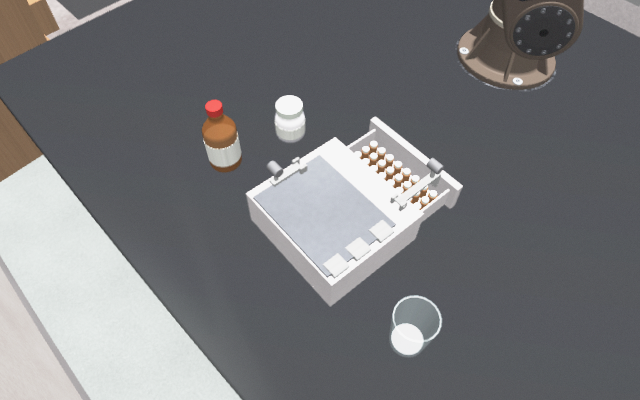

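The top view shows the unit's front facing down (towards the robot), with top-face corners near (240,151), (382,157), (378,286), (234,280). The stay's knob is at (254,325) with its pin near (260,268), the catch knob is at (371,185), and the drawer front runs (232,343)-(373,349).

Run:
```python
from h import *
s=load('t1')
K=np.array([[s['fx'],0,s['cx']],[0,s['fy'],s['cy']],[0,0,1]])
def ray(uv,z):
    r=cv2.undistortPoints(np.array(uv,float).reshape(-1,1,2),K,np.array(s['dist'])).reshape(-1,2)
    T=np.array(s['pose']); d=np.c_[r,np.ones(len(r))]@T[:3,:3].T; o=T[:3,3]
    return o+d*((z-o[2])/d[:,2])[:,None]
# bright-white mask of unit, by depth height
c=ray([(241,151.5),(382,157),(378,286),(234,280)],.08)*1000
print(c.round(1), [np.linalg.norm(c[i]-c[(i+1)%4]).round(1) for i in range(4)])
mid=c.mean(0)
fx=(c[0]+c[1]-c[2]-c[3]); yaw=np.arctan2(fx[1],fx[0]); fy=c[0]+c[3]-c[1]-c[2]
print('centre',mid,'yaw',np.degrees(yaw),np.degrees(np.arctan2(fy[1],fy[0]))-90)
R=np.array([[np.cos(yaw),-np.sin(yaw)],[np.sin(yaw),np.cos(yaw)]])
f=lambda p:(np.asarray(p)[:,:2]-mid[:2])@R
print('knob', f(ray([(254,325)],.127)*1000), 'catchknob',f(ray([(371,182)],.133)*1000))
print('drawer front', f(ray([(232,346),(373,353),(232,338),(373,344)],.068)*1000))
print('depth knob',pts(s,[(254,325),(371,185),(310,200),(300,345),(260,250)])*1000)
w=lambda p:(R@np.array(p[:2])+mid[:2]).round(1)
for n,p in dict(pin=(-80,70),knob=(-160,70),up=(-50,70)).items(): print(n,w(p))
print('bottles',ray([(163,182),(465,190),(452,281)],.05)*1000)
```

```text
[[756.  155.2  80. ]
 [741.4 -63.9  80. ]
 [543.4 -50.9  80. ]
 [557.3 168.5  80. ]] [np.float64(219.6), np.float64(198.4), np.float64(219.8), np.float64(199.1)]
centre [649.48846017  52.22115387  80.        ] yaw -3.7839086361736918 -3.722200525231827
knob [[-159.42768962   70.39963071]] catchknob [[ 52.47996192 -88.79197857]]
drawer front [[-203.12249572  110.42999452]
 [-203.61859986 -107.83413895]
 [-190.64606513  110.94531361]
 [-189.65479813 -107.21892738]]
depth knob [[494.78543535 133.22979878 125.1469441 ]
 [691.49337533 -39.54916984 134.30953965]
 [676.60584109  49.22630472  86.61086599]
 [454.42423508  70.22860535  67.74961824]
 [602.38189084 127.63893517  79.662711  ]]
pin [574.3 127.3]
knob [494.5 132.6]
up [604.2 125.4]
bottles [[ 715.62021614  288.99446273   50.        ]
 [ 689.92025746 -200.65336397   50.        ]
 [ 544.95231403 -172.96951789   50.        ]]
```

The unit is centred at about (649.5, 52.2) mm with yaw -3.75°. The knob falls within 1 mm of where the frame predicts. I'll grip the knob on its end faces, tool down, so it can pivot between the pads.

```bash
python3 -m pendant '[[[60,90,0,0,0,-6],[120,180,0,0,0,-12],[180,270,0,0,0,-18],[229,338,0,0,0,-23],[229,338,0,0,0,-23],[229,338,0,0,0,-23],[229,338,0,0,0,-23],[229,338,0,0,0,-23]]]' -1
python3 -m pendant '[[[5,60,0,0,0,0],[10,120,0,0,0,0],[15,180,0,0,0,0],[20,240,0,0,0,0],[28,300,0,0,0,0],[36,360,0,0,0,0],[42,410,-10,0,0,0],[44.5,433,-30,0,0,0],[44.5,433,-30,0,0,0],[44.5,433,-30,0,0,0]]]'
python3 -c "
from h import *
snap('wrist','w1');print(get_obs()['tool_pos'],get_obs()['orientation'],get_obs()['clock'])"
```

```text
clock: 1.1
tool_pos: [0.4512, -0.2978, 0.2264]
orientation: [-180.0, -0.0, 86.3]
force: [0.2, -0.0, 0.1]
opening: 0.0876
clock: 2.35
tool_pos: [0.4947, 0.1324, 0.1967]
orientation: [-180.0, 0.0, 86.1]
force: [1.1, -0.9, -0.3]
opening: 0.0876
[0.49483118 0.13234683 0.19702275] [1.79979803e+02 2.06197184e-04 8.60769271e+01] 2.4
```

View pics/w1.png

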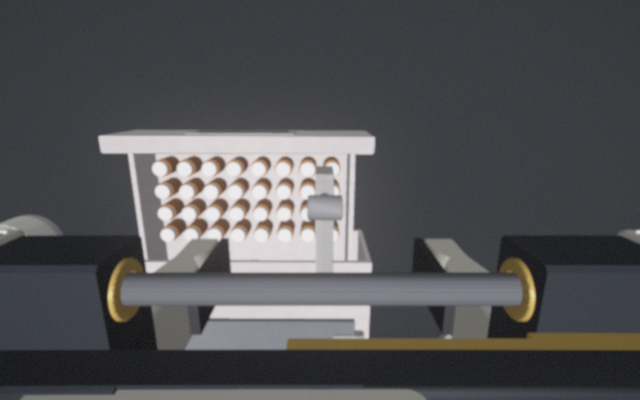

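The wrist view shows the knob at about (325,208), roughly centred between the fingers. I'll measure it once from here.

Run:
```python
from h import *
from scipy.spatial.transform import Rotation as Ro
s=load('w1'); o=s['obs']
T=np.eye(4); T[:3,:3]=Ro.from_euler('xyz',o['orientation'],degrees=True).as_matrix(); T[:3,3]=o['tool_pos']
s['pose']=T@np.array(s['tool_from_camera'])
print((pts(s,[(325,205),(312,207),(339,207),(325,198),(325,215)])*1000).round(1))
```

```text
[[490.8 134.8 126.2]
 [491.6 126.1 126.2]
 [492.5 144.1 127.2]
 [486.6 135.1 123.7]
 [497.5 134.4 126.9]]
```

```bash
python3 -m pendant '[[[-0.5,0.5,-40,0,0,0],[-0.5,0.5,-75,0,0,0],[-0.5,0.5,-97,0,0,0],[-0.5,0.5,-97,0,0,0],[-0.5,0.5,-97,0,0,0]]]' -1
python3 -m pendant '[[[0,0,0,0,0,0],[0,0,0,0,0,0],[0,0,0,0,0,0],[0,0,0,0,0,0],[0,0,0,0,0,0],[0,0,0,0,0,0],[0,0,0,0,0,0],[0,0,0,0,0,0]]]' 1
python3 - <<'E'
import numpy as np
y=np.radians(-3.75);
for a in range(0,100,10):
    t=np.radians(a); dx=-80*np.cos(t)+30*np.sin(t)+80; dz=80*np.sin(t)+30*np.cos(t)-30
    print(a,[round(v,1) for v in (dx*np.cos(y),dx*np.sin(y),dz)])
E
```

```text
clock: 3.02
tool_pos: [0.495, 0.1336, 0.1009]
orientation: [179.9, -0.1, 86.1]
force: [0.5, 0.2, 0.5]
opening: 0.0877
clock: 4.03
tool_pos: [0.4942, 0.1346, 0.0995]
orientation: [180.0, -0.1, 86.1]
force: [-2.6, 4.5, -0.3]
opening: 0.0238
0 [np.float64(0.0), np.float64(-0.0), np.float64(0.0)]
10 [np.float64(6.4), np.float64(-0.4), np.float64(13.4)]
20 [np.float64(15.1), np.float64(-1.0), np.float64(25.6)]
30 [np.float64(25.7), np.float64(-1.7), np.float64(36.0)]
40 [np.float64(37.9), np.float64(-2.5), np.float64(44.4)]
50 [np.float64(51.4), np.float64(-3.4), np.float64(50.6)]
60 [np.float64(65.8), np.float64(-4.3), np.float64(54.3)]
70 [np.float64(80.7), np.float64(-5.3), np.float64(55.4)]
80 [np.float64(95.4), np.float64(-6.3), np.float64(54.0)]
90 [np.float64(109.8), np.float64(-7.2), np.float64(50.0)]
```

Gripped: the opening of 23.8 mm matches the knob's 24 mm length. Now I'll swing it along the arc.

```bash
python3 -m pendant '[[[3,0.8,7,0,0,0],[6.4,0.6,13.4,0,0,0],[10.5,0.4,19.7,0,0,0],[15.1,0,25.6,0,0,0],[20.2,-0.4,31,0,0,0],[25.7,-0.7,36,0,0,0],[31.6,-1,40.4,0,0,0],[37.9,-1.5,44.4,0,0,0],[44.5,-2,47.8,0,0,0],[44.5,-2,47.8,0,0,0]]]'
```

```text
clock: 5.28
tool_pos: [0.5395, 0.1316, 0.148]
orientation: [179.9, 0.0, 86.1]
force: [-3.1, 0.7, 1.9]
opening: 0.0235
```

```bash
python3 -m pendant '[[[6.9,-0.4,2.8,0,0,0],[14,-1,4.8,0,0,0],[21.3,-1.4,6.5,0,0,0],[28.7,-1.9,7.3,0,0,0],[36.2,-2.4,7.6,0,0,0],[43.6,-2.9,7.2,0,0,0],[50.9,-3.4,6.2,0,0,0],[58.2,-3.8,4.5,0,0,0],[65.3,-4.3,2.2,0,0,0],[65.3,-4.3,2.2,0,0,0]]]'
```

```text
clock: 6.52
tool_pos: [0.6057, 0.1269, 0.15]
orientation: [179.9, 0.0, 86.1]
force: [0.2, -2.5, 3.9]
opening: 0.0238
```

```bash
python3 -m pendant '[[[0,0,0,0,0,0],[0,0,0,0,0,0],[0,0,0,0,0,0],[0,0,0,0,0,0],[0,0,0,0,0,0],[0,0,40,0,0,0],[0,0,90,0,0,0],[0,0,130,0,0,0],[0,0,130,0,0,0]]]' -1
python3 - <<'E'
from h import *
a,o=snap('scene','s2'); snap('top','t2')
E
```

```text
clock: 7.65
tool_pos: [0.6055, 0.128, 0.2837]
orientation: [179.6, -0.2, 86.1]
force: [0.4, -0.7, -0.7]
opening: 0.0876
```

View pics/s2.png

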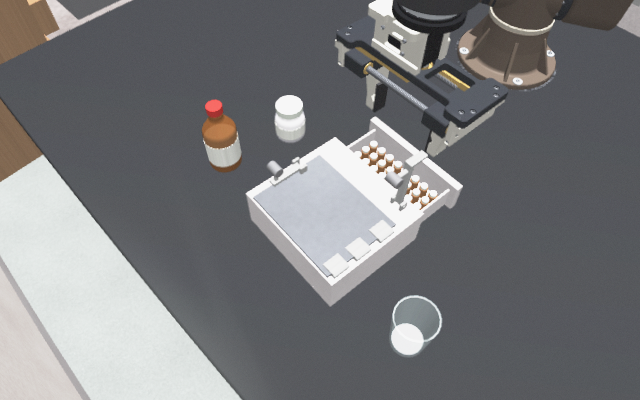

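The scene view shows the stay upright with its knob near (395,180), the catch still down at (275,168), and the gripper clear. Next I'll check the stay angle, then move the shut gripper in front of the drawer at unit y = -30, away from the stay.

```bash
python3 - <<'E'
from h import *
y=np.radians(-3.75); R=np.array([[np.cos(y),-np.sin(y)],[np.sin(y),np.cos(y)]])
p=pts(load('s2'),[(394,179),(390,178),(398,182)])*1000
print(np.c_[(p[:,:2]-[649.5,52.2])@R,p[:,2]].round(1))
E
python3 -m pendant '[[[-40,-20,0,0,0,0],[-80,-40,0,0,0,0],[-120,-60,0,0,0,0],[-160,-80,0,0,0,0],[-184,-90,0,0,0,0],[-184,-90,-50,0,0,0],[-184,-90,-100,0,0,0],[-184,-90,-140,0,0,0],[-184,-90,-140,0,0,0],[-184,-90,-140,0,0,0]]]' 1
```

```text
[[-50.4  75.9 177.8]
 [-49.   69.5 175.1]
 [-51.5  83.2 177. ]]
clock: 9.0
tool_pos: [0.4205, 0.0376, 0.1405]
orientation: [180.0, 0.0, 86.1]
force: [0.2, 0.3, 1.2]
opening: 0.0008
```

```bash
python3 -m pendant '[[[0,0,-40,0,0,0],[0,0,-75,0,0,0],[0,0,-98,0,0,0],[0,0,-98,0,0,0],[0,0,-98,0,0,0]]]'
python3 -c "
from h import *
a,_=snap('scene','s3');b,_=snap('top','t3')
cv2.imwrite('pics/b3.png',np.hstack([a['pixels'][60:320,220:600],b['pixels'][130:390,170:550]])[:,:,::-1])"
```

```text
clock: 9.62
tool_pos: [0.4212, 0.0381, 0.0431]
orientation: [179.9, -0.1, 86.1]
force: [-0.3, -0.1, -0.0]
opening: 0.0004
```

View pics/b3.png

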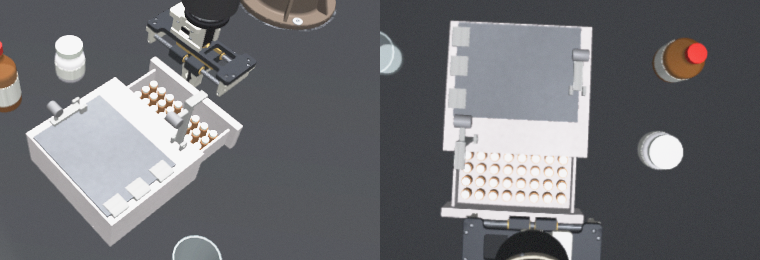

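The crops show the stay standing (knob at about (175,118) left and (462,121) right), the catch lying flat, and the shut gripper just in front of the panel. Now I'll push, tilting the body back from the stay as it advances.

```bash
python3 -m pendant '[[[8,-0.5,0,0,0,0],[14,-0.9,0,0,0,0],[20,-1.3,0,-0.2,-2.5,0],[26,-1.7,0,-0.3,-5,0],[32,-2.1,0,-0.5,-7.5,0],[38,-2.5,0,-0.6,-10,0],[44,-2.9,0,-0.8,-12.5,0],[50,-3.3,0,-1,-15,0],[56,-3.7,0,-1.2,-17.5,0],[60,-3.9,0,-1.3,-20,0]]]'
```

```text
clock: 10.98
tool_pos: [0.4992, 0.0308, 0.0706]
orientation: [163.3, -0.9, 86.4]
force: [0.7, 0.3, -0.0]
opening: 0.0007
```

The tool rose to z 71 and overshot in x, so that pose was not fully reachable. I need to see where the tip is relative to the panel.

```bash
python3 -c "
from h import *
print(get_obs()['joint_pos'].round(1),get_obs()['tool_pos'])
a,_=snap('scene','s4');b,_=snap('top','t4')
cv2.imwrite('pics/b4.png',np.hstack([a['pixels'][60:320,220:600],b['pixels'][130:390,170:550]])[:,:,::-1])"
```

```text
[  28.6    5.1  -58.2   34.3  -14.5 -154.7] [0.49915008 0.03084232 0.07062429]
```

View pics/b4.png

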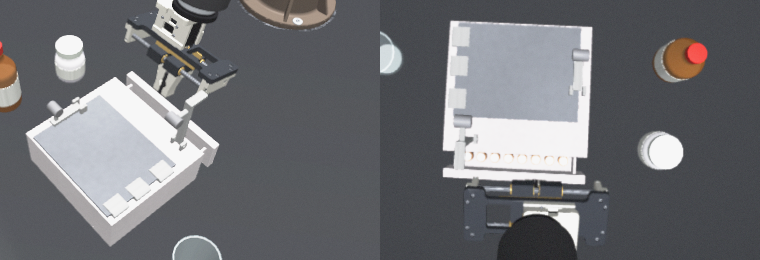

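The drawer moved in to roughly 35 mm out and the tip is still in front of the panel. Joint 3 hit its range, so tilting this close in does not work. I'll undo the tilt and re-lower.

```bash
python3 -m pendant '[[[-10,0.7,0,0.5,7,0],[-15,1,0,0.9,13,0],[-15,1,0,1.3,20,0],[-15,1,0,1.3,20,0],[-15,1,0,1.3,20,0]]]'; python3 -c "
from h import *
print(get_obs()['joint_pos'].round(1))
b=load('t4'); p=pts(b,[(290,309),(340,310),(290,306)])*1000
y=np.radians(-3.75); R=np.array([[np.cos(y),-np.sin(y)],[np.sin(y),np.cos(y)]])
print(np.c_[(p[:,:2]-[649.5,52.2])@R,p[:,2]])"
```

```text
clock: 11.7
tool_pos: [0.4831, 0.0318, 0.0697]
orientation: [-176.6, -0.9, 86.1]
force: [-0.7, -0.1, -0.5]
opening: 0.0005
[  25.1   14.2  -30.8   -3.2  -47.7 -116.8]
[[-140.71009123   22.88392448   69.70435916]
 [-139.05144423  -54.02877297   68.52374628]
 [-136.35399025   23.20011808   67.43239609]]
```

```bash
python3 -m pendant '[[[-2,-15,0,-0.2,-3.4,0],[-2,-28,0,-0.2,-3.4,0],[-2,-28,-12,-0.2,-3.4,0],[-2,-28,-24,-0.2,-3.4,0],[-2,-28,-27,-0.2,-3.4,0],[-2,-28,-27,-0.2,-3.4,0]]]'; python3 -c "
from h import *
print(get_obs()['joint_pos'].round(1))"
```

```text
clock: 12.45
tool_pos: [0.4815, 0.0043, 0.0429]
orientation: [-180.0, -0.9, 86.2]
force: [1.1, 0.2, -0.2]
opening: 0.0004
[  23.3   14.4  -36.1   -1.3  -39.1 -116.1]
```

```bash
python3 -m pendant '[[[5,-0.3,0,0,0,0],[10,-0.7,0,0,0,0],[15,-1,0,0,0,0],[20,-1.3,0,0,0,0],[25,-1.6,0,0,0,0],[30,-2,0,0,0,0],[33,-2.2,0,0,0,0],[33,-2.2,0,0,0,0]]]'; python3 -m pendant '[[[1.5,0,0,0,0,0],[3,0,0,0,0,0],[4.5,0,0,0,0,0],[4.5,0,0,0,0,0]]]'
```

```text
clock: 13.45
tool_pos: [0.5153, 0.0021, 0.0435]
orientation: [179.9, -0.9, 86.1]
force: [-0.4, -0.5, -0.1]
opening: 0.0006
clock: 13.95
tool_pos: [0.5192, 0.0019, 0.0434]
orientation: [179.9, -0.9, 86.2]
force: [-1.2, -0.5, -0.2]
opening: 0.0005
```

```bash
for i in 1 2 3; do python3 -m pendant '[[[1,0,0,0,0,0],[2,-0.1,0,0,0,0],[2,-0.1,0,0,0,0],[2,-0.1,0,0,0,0]]]' | egrep 'tool_pos|force'; done
```

```text
tool_pos: [0.5194, 0.0018, 0.0432]
force: [-7.8, 2.5, 6.0]
tool_pos: [0.5194, 0.0016, 0.043]
force: [-15.4, 5.1, 10.1]
tool_pos: [0.5194, 0.0014, 0.0427]
force: [-20.4, 7.7, 16.4]
```

A hard stop at x 519, near the predicted home position. I'll back off, rise and check.

```bash
python3 -m pendant '[[[-15,1,0,0,0,0],[-40,2.6,0,0,0,0],[-70,4.6,0,0,0,0],[-70,4.6,40,0,0,0],[-70,4.6,90,0,0,0],[-70,-50,140,0,0,0],[-70,-110,140,0,0,0],[-70,-170,140,0,0,0],[-70,-200,140,0,0,0],[-70,-200,140,0,0,0]]]'
python3 -c "
from h import *
a,_=snap('scene','s5');b,_=snap('top','t5')
cv2.imwrite('pics/b5.png',np.hstack([a['pixels'][60:320,220:600],b['pixels'][130:390,170:550]])[:,:,::-1])
y=np.radians(-3.75); R=np.array([[np.cos(y),-np.sin(y)],[np.sin(y),np.cos(y)]])
ys=range(270,310); p=pts(b,[(310,v) for v in ys])*1000
q=np.c_[(p[:,:2]-[649.5,52.2])@R,p[:,2]]; print(q[::2].round(0).tolist())
p=pts(a,[(394,179),(390,178),(398,182)])*1000
print(np.c_[(p[:,:2]-[649.5,52.2])@R,p[:,2]].round(1))
"
```

```text
clock: 16.7
tool_pos: [0.4554, -0.2003, 0.1835]
orientation: [179.9, -0.9, 86.0]
force: [-0.8, 0.7, 0.2]
opening: 0.0004
[[-79.0, -6.0, 80.0], [-82.0, -6.0, 79.0], [-85.0, -6.0, 81.0], [-88.0, -6.0, 78.0], [-91.0, -6.0, 80.0], [-94.0, -6.0, 81.0], [-97.0, -6.0, 80.0], [-100.0, -6.0, 79.0], [-104.0, -6.0, 68.0], [-107.0, -6.0, 69.0], [-110.0, -7.0, 72.0], [-113.0, -7.0, 70.0], [-123.0, -6.0, -2.0], [-125.0, -6.0, 4.0], [-129.0, -6.0, -1.0], [-132.0, -6.0, 1.0], [-136.0, -6.0, 2.0], [-139.0, -7.0, 1.0], [-142.0, -7.0, 0.0], [-146.0, -7.0, 1.0]]
[[-50.8  75.6 177.3]
 [-48.3  70.1 176.2]
 [-50.6  83.7 178.3]]
```

View pics/b5.png

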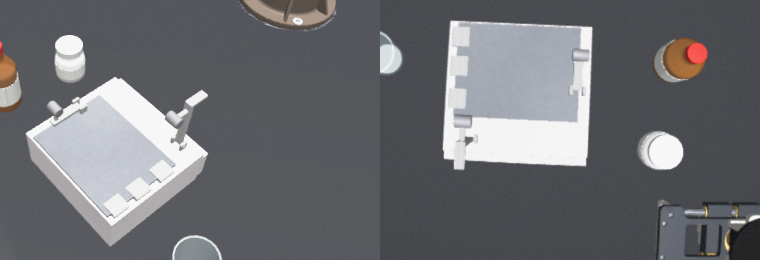

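The drawer front is flush with the unit, with its face at x ≈ -114. The stay is upright, with its knob at (175,118) left and (462,121) right. The catch is unmoved at (580,56) and the robot is clear. Handing in.

```bash
python3 -c "
from plant import *
print(close_job())"
```

```text
the job is handed in; nothing more can be done
None
```

I swung the stay upright by its knob and released it, then pushed the drawer fully home with the shut fingers. I handed the job in at about 17 s.

**Last checks:**
- **Stay:** it stands at about 90°, with the knob at x ≈ -50 and its top at z ≈ 177 mm. It read the same before and after the push.
- **Drawer:** its outer face is at x ≈ -114 mm, so it is home. It stopped hard there, with the push reading up to about 20 N along x.
- **Catch and surroundings:** the catch still lies flat, and the bottles and beaker have not moved. The robot touches nothing.

**One thing went wrong:** tilting the gripper during the first push ran joint 3 up to its range limit (-58.2° read, limit -58.28°). The tip rose to z ≈ 71 mm. It stayed in front of the panel and the readings I took showed almost no force. I levelled the tool, moved it further from the stay and finished the push upright.

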